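# Walk the full tray into the packing stop and top it up

## Robot

A 6-joint arm with a two-finger parallel gripper is mounted at the origin on the work surface. World frame = base frame: x ahead of the robot, y to its left, z up, the work surface at z = 0. Lengths are in m, angles in degrees, forces in N, time in s.
With the tool pointing down it reaches from about 0.325 to 0.85 m from the base axis. Payload 15.5 kg.
Tool frame: the origin (TCP) lies at the very end of the fingers, on their centre line; the grasp point (between the pads) lies arm.grip_depth behind it (arm.grip_depth is the distance from the TCP to the grasp point, in m); z points along the fingers, y is the line along which they close (so a half turn about z gives the same grasp; the last joint's range is limited). The gripper opens to 91 mm and grips with 3 to 60 N. Pads are 32 mm wide; open, the fingers measure 118 mm over their backs; the gripper's body (76 mm by 178 mm) begins 60 mm behind the grasp point.
Start: joints at [59.96, 28.281, 77.091, -0, 74.628, -5.472], TCP at [0.26, 0.568, 0.214] pointing down, gripper open.
Joint ranges: [-166.48, 166.48], [-47.26, 123.95], [12.59, 153.08], [-70.14, 250.14], [6.76, 159.57], [-176.63, 176.63]. Speed limits (degrees/s): [108.29, 108.29, 147.25, 172.46, 172.46, 172.46].

## Interface

Orientations are given as a 3x3 rotation matrix whose columns are the frame's x, y, z axes.
In Python, from rig import arm, viewer, readout, planner gives the robot as it stands (arm), with the cameras (viewer), the readings (readout) and the kinematics (planner). Calls block until the motion is done:
- arm.move_to(position, orientation): joint-space move of the TCP to a pose.
- arm.move_l(position, orientation=None, feed=0.15): straight line of the TCP; orientation=None keeps the orientation; feed is the mean speed in m/s.
- arm.move_joints(angles): joint-space move.
- arm.grip(opening): finger opening in m; the grip force is fixed at half the most; returns when the fingers have stopped.
- arm.sleep(seconds).
- planner.solve_ik(position, orientation): joint angles nearest the present ones, or None.
- viewer.snapshot(name): name is "scene" or "top"; returns the picture (400x640x3 uint8, red, green, blue); there is no depth.
- viewer.get_calibration(name): a dict with "intrinsics" (3x3 intrinsics, pixels), "k1" (the pictures are not rectified: a ray, as slopes to the right and down, at radius r is drawn at 1 + k1 r^2 times it, then the intrinsics apply), "cam_to_world" (4x4, takes a point from camera to world coordinates). Camera axes: x right, y down, z forward; pixel columns grow to the right and rows downward; lengths in m; the calibration is good to about 2 mm. A picture is of the moment at which its call begins. get_calibration takes no time and is no camera call.
A pose or a line that the arm cannot do raises arm.Unreachable and nothing moves.
- arm.sign_off(): hands the job in; it is judged then, once.
Readings, each from a call of its own:
- readout.current_t(): time.
- readout.current_joint_positions(): joint angles.
- readout.current_dq(): joint speeds.
- readout.current_tau(): joint torques, N m.
- readout.current_ee_pos(): TCP position.
- readout.current_tool_rot(): TCP orientation.
- readout.current_force(): force on the tool from outside, world axes, zero at the start.
- readout.current_torque(): the same for the moment, N m.
- readout.current_width(): finger opening in m.
- readout.current_grasp_force(): force on a finger pad.
Only numpy, scipy, OpenCV 4.12 (cv2) and the standard library are available. Lean on these libraries where they do the work, as an engineer would, in place of code of your own. Each camera call takes 0.05 s, during which the arm holds its last target. There are 200 camera calls.

## Task

Walk the heavy tray of yellow wedges forward until it sits fully home against the back bar of the aluminium packing stop: slide it with pushes on its two rear blue corner guards only, one and then the other so that it stays roughly square to the stop, and never press on its cardboard walls or its load with the gripper. Then carry the steel scoop pan over from the counting scale by its handle, tip its three loose wedges into the tray, and set the empty pan back upright on the scale's platter. Leave everything else on the bench where it is.

Things in the scene. Friction and masses are not known exactly. Their poses are not given: they have to be found in the camera images.
- stop: packing stop: a U of bare aluminium angle bolted to the bench, open to the robot. Origin at bench height, mid-length on the back bar's front face; x points the way the tray is pushed (away from the robot), y left, z up. Back bar 306 mm long, 40 mm high; side cheeks 32 mm high run 85 mm towards the robot, 294 mm apart inside, then flare outwards for 35 mm. Fixed
- tray: open kraft-cardboard tray full of nested yellow wedges, about 2 kg (1.6 to 2.5), friction about 0.6. Walls 5 mm thick, 170 (own x, forward) x 250 (y) x 65 mm high; load level 42 mm above the bench. Blue guards 4 mm proud on all four corners: 178 x 258 mm over them. Origin under its centre. Starts 90 to 140 mm short of the stop's bar, up to 25 mm to one side, turned up to 0.2 rad from it
- tray_box: the tray's four cardboard walls, its load of wedges and its two front guards (rigid with the tray, same origin and axes): not to be pressed by gripper or arm
- guard_left: blue L-shaped guard on the tray's rear left corner. Given with the tray's origin and axes, not its own centre: its flat rear face lies at tray x = -89 mm and spans tray y = 75 to 127 mm, 5 to 63 mm above the bench. Stiff; may be pushed. A push there moves the tray forward and turns it clockwise
- guard_right: the same guard on the rear right corner: rear face at tray x = -89 mm, tray y = -127 to -75 mm, 5 to 63 mm above the bench (same origin and axes as the tray)
- tray_front_left (a point): front left bottom corner of the tray over its guards (tray x = 89, y = 129 mm); it meets the stop's back bar when the tray is home
- tray_front_right (a point): front right bottom corner of the tray over its guards (tray x = 89, y = -129 mm)
- scale: white counting scale, fixed. Steel platter 154 (x) x 170 (y) mm, its top 60 mm above the bench; body 233 x 190 mm, with a lower sloping console towards the robot (up to 50 mm high, reaching 148 mm to -x of the origin). Origin at bench height under the platter's centre
- pan: steel scoop pan, 140 g, on the platter: floor 140 x 104 x 3 mm from x = -60 to 80 mm, side walls 34 mm high falling to 12 mm at the open spout (+x), rear wall at -60 mm, black handle behind it. Origin on the floor's underside (60 mm above the bench on the platter), x to the spout, z up. Its three loose wedges lie over 12 mm short of the lip and slide out when it is tipped over about 40 degrees
- pan_grip (a point): centre of the pan's black handle, 108 mm behind (-x) and 24 mm above the pan's origin; the handle is a bar along the pan's x, 70 mm long, 16 mm wide (y) and 14 mm high, standing clear of the console by about 27 mm
- pan_spout (a point): middle of the spout's lower lip (pan x = 80 mm, on the underside)
- wedge_a: solid yellow rubber wedge, 46 long (own x) x 34 wide x 18 mm high at its thick -x end, 5 mm at the thin end, 24 g; origin at the centre of its underside; starts in the pan
- wedge_b: as wedge_a; starts in the pan
- wedge_c: as wedge_a; starts in the pan, nearest the spout
- finished_1: bystander: finished wedge, as wedge_a but with a white label, on the bench
- finished_2: bystander: as finished_1
- finished_3: bystander: as finished_1
- tape_roll: bystander: roll of brown tape lying flat, 90 mm across and 48 mm high, origin under its centre
- pen_cup: bystander: dark round pen cup, 72 mm across and 100 mm high, pens up to about 176 mm, origin under its centre
- cutter: bystander: orange box cutter lying flat near the robot, 145 x 20 x 16 mm, origin under it

How it is judged (in metres and radians):
On the way, in this order (a step that is already met when the one before it is completed fails the run):
1. the tray is fully home against the back bar of the stop (x of each of tray_front_left, tray_front_right in the frame of stop above -0.007 m and y of tray in the frame of stop between -0.03 and 0.03 m), for 0.2 s.
2. with the tray home, the pan is tipped over the tray (all of step 1 and angle between pan's own z axis and vertical above 0.3 rad and horizontal distance between pan_spout and tray below 0.15 m).
3. all three wedges lie in the tray (x of wedge_a in the frame of tray between -0.085 and 0.085 m and y of wedge_a in the frame of tray between -0.125 and 0.125 m and z of wedge_a in the frame of tray between 0.03 and 0.1 m and x of wedge_b in the frame of tray between -0.085 and 0.085 m and y of wedge_b in the frame of tray between -0.125 and 0.125 m and z of wedge_b in the frame of tray between 0.03 and 0.1 m and x of wedge_c in the frame of tray between -0.085 and 0.085 m and y of wedge_c in the frame of tray between -0.125 and 0.125 m and z of wedge_c in the frame of tray between 0.03 and 0.1 m), for 0.2 s.
At the end, for the whole second after the job is handed in: Both front corners of the tray within 7 mm of the stop's back bar and the tray between the cheeks; all three wedges inside the tray; the pan upright (within 0.1 rad) on the platter, its origin within 50 mm of the platter's centre; all at rest (all of step 1 and all of step 3 and horizontal distance between pan and scale below 0.05 m and angle between pan's own z axis and vertical below 0.1 rad and height (world z) of pan between 0.05 and 0.07 m and linear speed of each of pan, tray below 0.02 m/s and linear speed of each of wedge_a, wedge_b, wedge_c below 0.03 m/s); the robot touches nothing.
It fails at once if gripper or arm pressing on the tray's cardboard walls, front guards or load (over 3 N) (contact force between any of the fingers, the arm and tray_box above 3 N).
It fails at once if the tray slewed more than 0.5 rad (29 degrees) from square to the stop (angle between the x axis of tray and the x axis of stop, either way round above 0.5 rad).
It fails at once if a bystander moved more than 25 mm (distance of any of finished_1, finished_2, finished_3, tape_roll, pen_cup, cutter from where it was at the start of the episode above 0.025 m).
It also fails if it takes over 72 s, if anything falls off the work surface, if the arm or the gripper's body presses on something with over 40 N, if the wrist force passes 120 N, or if a joint passes its speed limit or range.

## Working session

There is one attempt and no reset: what is moved stays moved. The work goes in short steps, each a Python script; the robot and the scene stay as the last script left them, time stands still between calls to the robot, and variables do not carry over. Pictures are saved under pics/ and viewed, at most 10 in all, crops included, and the job is handed in when it is done.

```bash
ls; mkdir -p pics
python3 - <<'E'
from rig import arm, viewer, readout, planner
import cv2, numpy as np
for n in ("scene","top"):
    im=viewer.snapshot(n); cv2.imwrite(f"pics/{n}0.png",im[:,:,::-1])
    c=viewer.get_calibration(n); print(n,np.round(c["intrinsics"],1).tolist(),c["k1"],np.round(c["cam_to_world"],3).tolist())
print(arm.grip_depth,readout.current_t(),readout.current_tool_rot())
E
```

```text
pics
rig.py
scene [[434.6, 0.0, 322.6], [0.0, 434.6, 197.8], [0.0, 0.0, 1.0]] -0.11195295680881048 [[0.766, 0.348, -0.541, 1.202], [0.643, -0.428, 0.635, -0.738], [-0.011, -0.834, -0.551, 0.737], [0.0, 0.0, 0.0, 1.0]]
top [[472.3, 0.0, 315.5], [0.0, 472.3, 196.7], [0.0, 0.0, 1.0]] 0.039910130527779544 [[0.018, -0.994, 0.111, 0.423], [-1.0, -0.02, -0.018, 0.027], [0.02, -0.11, -0.994, 1.243], [0.0, 0.0, 0.0, 1.0]]
0.0188 0.1 [[-9.09465951e-01  4.15778088e-01 -5.15023896e-04]
 [ 4.15778398e-01  9.09465487e-01 -9.22516226e-04]
 [ 8.48344263e-05 -1.05313291e-03 -9.99999442e-01]]
```

View pics/top0.png

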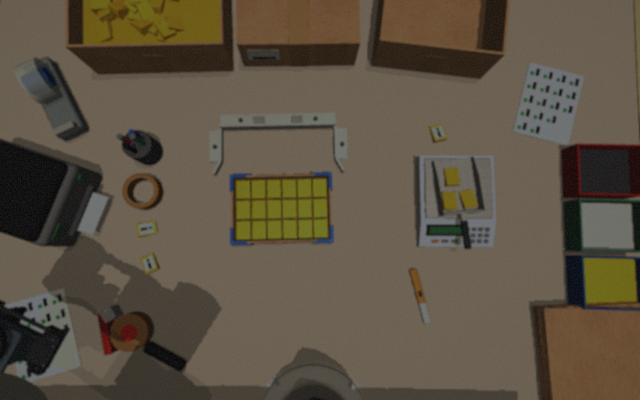

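View pics/scene0.png

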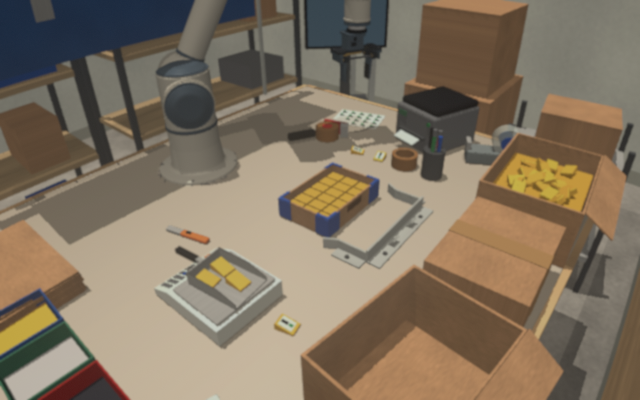

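The top view shows the stop's bar near row 120 (cols 220–335). The tray is at about cols 230–332, rows 173–244. The scale and pan are at about cols 418–495, rows 155–247, with the handle near (466,235). I'll enlarge two crops for accuracy.

```bash
cat > h.py <<'E'
import numpy as np, cv2
from rig import arm, viewer, readout, planner
def px2w(name,uv,z):
    """pixel -> world point at height z"""
    c=viewer.get_calibration(name);K=np.array(c["intrinsics"]);T=np.array(c["cam_to_world"])
    p=cv2.undistortPoints(np.array(uv,float).reshape(-1,1,2),K,np.array([c["k1"],0,0,0.])).reshape(-1,2)
    d=np.c_[p,np.ones(len(p))]@T[:3,:3].T; o=T[:3,3]
    return o+d*((np.asarray(z)-o[2])/d[:,2])[:,None]
def w2px(name,P):
    c=viewer.get_calibration(name);K=np.array(c["intrinsics"]);T=np.linalg.inv(np.array(c["cam_to_world"]))
    return cv2.projectPoints(np.array(P,float).reshape(-1,1,3),cv2.Rodrigues(T[:3,:3])[0],T[:3,3],K,np.array([c["k1"],0,0,0.]))[0].reshape(-1,2)
def crop(im,u0,v0,w,h,s,fn):
    """crop, brighten, scale; ticks each 10 px"""
    c=cv2.resize(im[v0:v0+h,u0:u0+w,::-1],None,fx=s,fy=s,interpolation=cv2.INTER_CUBIC)
    c=cv2.convertScaleAbs(c,alpha=1.6)
    for k in range(0,w,10): cv2.line(c,(k*s,0),(k*s,12 if (u0+k)%50 else 30),(0,0,255),1)
    for k in range(0,h,10): cv2.line(c,(0,k*s),(12 if (v0+k)%50 else 30,k*s),(0,0,255),1)
    cv2.imwrite(fn,c)
E
python3 - <<'E'
from h import *
im=cv2.imread("pics/top0.png")[:,:,::-1]
crop(im,200,105,155,145,4,"pics/c1.png"); crop(im,400,140,120,110,5,"pics/c2.png")
E
```

```text
(no output)
```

View pics/c1.png

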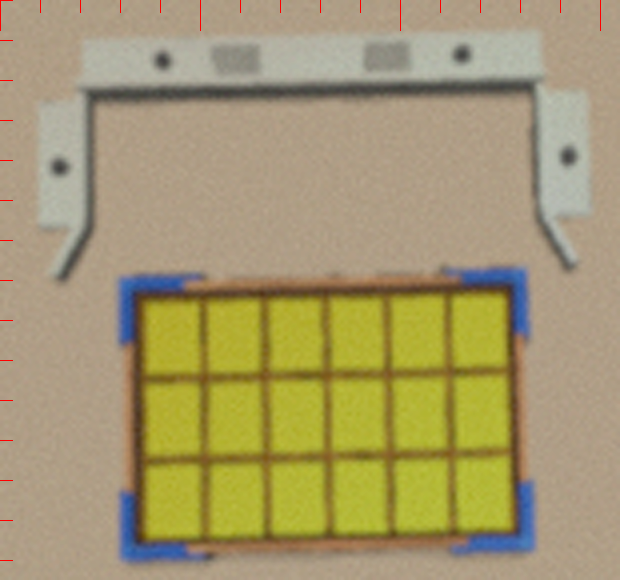

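View pics/c2.png

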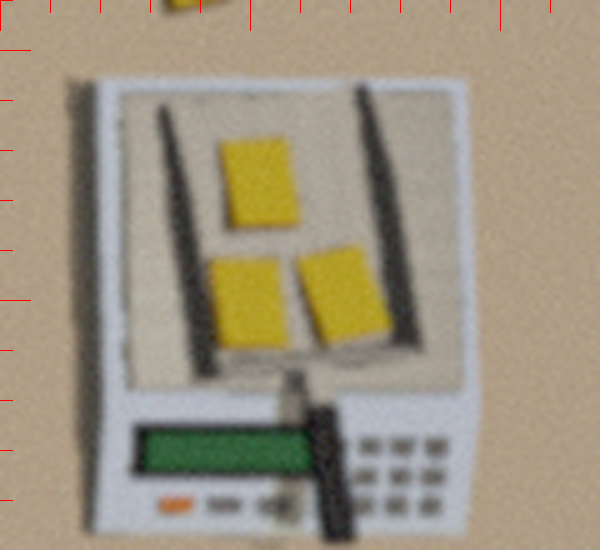

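In crop c1 the guard corners are FL(120,277), FR(525,268), RR(533,550), RL(121,559). The bar's top front edge runs (90,88)–(535,80), and its foot runs (90,99)–(535,91). In crop c2 the handle runs (321,405)–(341,541), the platter corners are (122,92), (452,92), (464,390), (128,390), and the rear wall runs (205,377)–(420,350).

Run:
```python
from h import *
np.set_printoptions(precision=4,suppress=True)
a=lambda L:np.array(L)/4+[200,105]; b=lambda L:np.array(L)/5+[400,140]
g=px2w("top",a([(120,277),(525,268),(533,550),(121,559)]),.063)
print("guards",g); n=lambda i,j:np.linalg.norm(g[i]-g[j])
print(n(0,1),n(1,2),n(2,3),n(3,0),"centre",g.mean(0))
d=(g[0]+g[3]-g[1]-g[2]); print("tray yaw",np.degrees(np.arctan2(-d[0],d[1])))
print("bar top",px2w("top",a([(90,88),(535,80)]),.04),"foot",px2w("top",a([(90,99),(535,91)]),0))
print("cheeks foot",px2w("top",a([(92,215),(534,205)]),0))
p=px2w("top",b([(122,92),(452,92),(464,390),(128,390)]),.06);print("platter",p,p.mean(0))
h=px2w("top",b([(321,405),(341,541)]),.091);print("handle",h,h.mean(0),np.linalg.norm(h[0]-h[1]))
r=px2w("top",b([(205,377),(420,350)]),.09);print("rear wall",r,r.mean(0),np.linalg.norm(r[0]-r[1]))
w=px2w("top",b([(165,108),(361,88)]),.072+.0);print("lips",w,w.mean(0))
v=w.mean(0)-h.mean(0);print("pan yaw",np.degrees(np.arctan2(v[1],v[0])),np.linalg.norm(v[:2]), "handle yaw",np.degrees(np.arctan2(*(h[0]-h[1])[[1,0]])))
```

```text
guards [[ 0.6075  0.2216  0.063 ]
 [ 0.6188 -0.0331  0.063 ]
 [ 0.4414 -0.0407  0.063 ]
 [ 0.4312  0.2142  0.063 ]]
0.2549714256965122 0.1775646359132193 0.2550665130228319 0.17638277935895302 centre [0.5247 0.0905 0.063 ]
tray yaw 2.4097398923222197
bar top [[ 0.7342  0.2492  0.04  ]
 [ 0.7466 -0.039   0.04  ]] foot [[ 0.7371  0.2563  0.    ]
 [ 0.7498 -0.0413  0.    ]]
cheeks foot [[ 0.6585  0.252   0.    ]
 [ 0.672  -0.0417  0.    ]]
platter [[ 0.6593 -0.2703  0.06  ]
 [ 0.6628 -0.4383  0.06  ]
 [ 0.5107 -0.4409  0.06  ]
 [ 0.5072 -0.2722  0.06  ]] [ 0.585  -0.3554  0.06  ]
handle [[ 0.4996 -0.3587  0.091 ]
 [ 0.4337 -0.3672  0.091 ]] [ 0.4667 -0.363   0.091 ] 0.06646885048145995
rear wall [[ 0.5123 -0.3025  0.09  ]
 [ 0.5277 -0.408   0.09  ]] [ 0.52   -0.3552  0.09  ] 0.106684685582677
lips [[ 0.6492 -0.2889  0.072 ]
 [ 0.6615 -0.3878  0.072 ]] [ 0.6553 -0.3384  0.072 ]
pan yaw 7.427795133357485 0.19024709546334298 handle yaw 7.326856280320135
```

The measurements agree with the given sizes: tray 0.255 x 0.177, handle 0.066, and a pan handle-to-lip distance of 0.190. Both the tray and the stop sit at about 2.4° yaw. The tray is about 130 mm short of the bar and about 9 mm to the right. I'll start with alternating pushes.

```bash
cat >> h.py <<'E'
TH=np.radians(2.45); RS=np.array([[np.cos(TH),-np.sin(TH),0],[np.sin(TH),np.cos(TH),0],[0,0,1]]); OS=np.array([.743,.1085,0])
RD=RS@np.diag([-1.,1,-1])           # tool down, tool x back along the stop's -x
S=lambda x,y,z:OS+RS@np.array([x,y,z])   # stop frame -> world
def push(y,face,back,z=.025):
    """finger front face to stop-x `face` at stop-y y, from/back to `back`"""
    p=RS.T@(np.array(readout.current_ee_pos())-OS)
    arm.move_l(S(p[0],y,z),feed=.3)
    arm.move_l(S(face-.016,y,z),feed=.08)
    f=RS.T@np.array(readout.current_force()); e=(RS.T@(np.array(readout.current_ee_pos())-OS))[0]+.016
    arm.move_l(S(back-.016,y,z),feed=.25)
    print("push y%.3f face %.3f got %.3f F"%(y,face,e),np.round(f,1),"t",round(readout.current_t(),1),flush=True)
E
python3 - <<'E'
from h import *
arm.grip(0); arm.move_to(S(-.36,.094,.12),RD); arm.move_l(S(-.36,.094,.025),feed=.25)
L,R=.094,-.110
push(L,-.293,-.345); push(R,-.278,-.345); push(L,-.263,-.33)
print(readout.current_t())
crop(viewer.snapshot("top"),190,100,170,150,4,"pics/c3.png")
E
```

```text
push y0.094 face -0.293 got -0.293 F [-2.3  1.3 -0. ] t 4.9
push y-0.110 face -0.278 got -0.278 F [-4.3 -3.6 -1. ] t 7.2
push y0.094 face -0.263 got -0.263 F [-5.3  3.8 -0.1] t 9.6
9.6
```

View pics/c3.png

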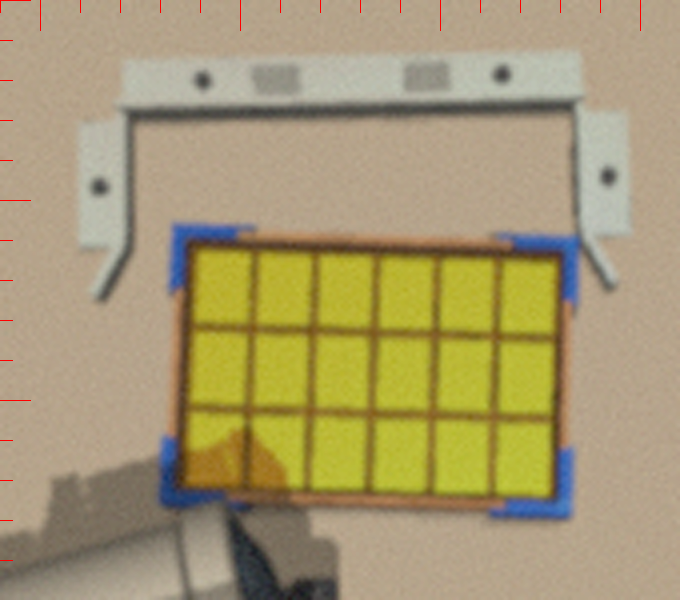

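The push works. The tray is now slightly clockwise, with corners FL(172,226), FR(578,238), RR(570,517), RL(162,505). FR is close to the flare of the right cheek, so I'll compute the offset.

```bash
cat >> h.py <<'E'
def traypose(corners):
    """full-image px of FL,FR,RR,RL -> corners, centre in stop frame, yaw deg"""
    g=(px2w("top",corners,.063)-OS)@RS; d=g[0]+g[3]-g[1]-g[2]
    return g[:,:2].round(4),g.mean(0)[:2].round(4),np.degrees(np.arctan2(-d[0],d[1])).round(2)
E
python3 - <<'E'
from h import *
a=lambda L:np.array(L)/4+[190,100]
print(*traypose(a([(172,226),(578,238),(570,517),(162,505)])),sep="\n")
c=(px2w("top",a([(130,238),(576,228)]),.032)-OS)@RS; print("cheek ends top",c)
E
```

```text
[[-0.0854  0.111 ]
 [-0.0983 -0.1453]
 [-0.2748 -0.1352]
 [-0.2613  0.1181]]
[-0.1799 -0.0129]
-2.96
cheek ends top [[-0.08652747  0.14276581  0.032     ]
 [-0.08572873 -0.14625276  0.032     ]]
```

The tray is 13 mm right of centre, with little clearance from the right cheek. I'll let the right side lead, which gives a slightly CCW yaw and a drift to the left.

Run:
```python
from h import *
L,R=.088,-.113
push(R,-.236,-.31); push(L,-.242,-.29); push(R,-.208,-.28)
print(readout.current_t())
crop(viewer.snapshot("top"),190,100,170,150,4,"pics/c4.png")
```

```text
push y-0.113 face -0.236 got -0.236 F [-6.9 -4.7  2.2] t 12.2
push y0.088 face -0.242 got -0.242 F [-3.5  1.5 -1.2] t 14.4
push y-0.113 face -0.208 got -0.208 F [-7.2 -5.1  3.3] t 16.8
16.8333
```

View pics/c4.png

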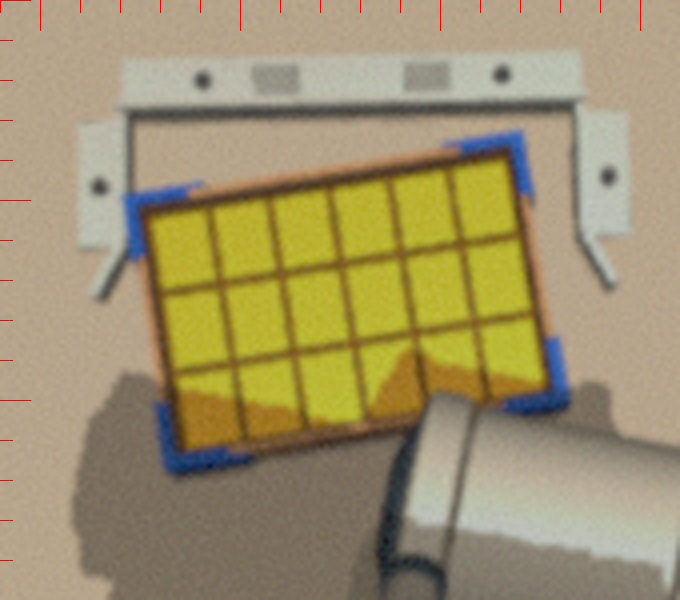

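The tray is now CCW by about 10°, with corners FL(124,196), FR(521,131), RR(569,403), RL(172,473). Next I'll push the left side to square it up.

Run:
```python
from h import *
a=lambda L:np.array(L)/4+[190,100]
print(*traypose(a([(124,196),(521,131),(569,403),(172,473)])),sep="\n")
```

```text
[[-0.0656  0.141 ]
 [-0.0283 -0.1109]
 [-0.2033 -0.1366]
 [-0.2415  0.1119]]
[-0.1347  0.0013]
8.58
```

```bash
cat >> h.py <<'E'
def press(y,f0,back,fmax=22,z=.025):
    """like push, then 1.5 mm steps until the force rises"""
    p=RS.T@(np.array(readout.current_ee_pos())-OS)
    arm.move_l(S(p[0],y,z),feed=.3); arm.move_l(S(f0-.016,y,z),feed=.08)
    for k in range(14):
        f=(RS.T@np.array(readout.current_force()))[0]
        if f<-fmax: break
        f0+=.0015; arm.move_l(S(f0-.016,y,z),feed=.05)
    e=(RS.T@(np.array(readout.current_ee_pos())-OS))[0]+.016
    arm.move_l(S(back-.016,y,z),feed=.25)
    print("press y%.3f got %.4f F %.1f t %.1f"%(y,e,f,readout.current_t()),flush=True)
E
python3 - <<'E'
from h import *
L,R=.089,-.110
push(L,-.206,-.255); push(R,-.190,-.25); push(L,-.188,-.235)
press(R,-.186,-.23); press(L,-.186,-.22)
im=viewer.snapshot("top"); print(readout.current_t())
crop(im,190,100,170,150,4,"pics/c5.png")
E
```

```text
push y0.089 face -0.206 got -0.206 F [-2.8  1.1 -1.8] t 19.1
push y-0.110 face -0.190 got -0.190 F [-5.3 -3.8  0.5] t 21.3
push y0.089 face -0.188 got -0.188 F [-2.6 -0.3 -1.6] t 23.4
press y-0.110 got -0.1802 F -24.5 t 27.1
press y0.089 got -0.1802 F -24.9 t 30.7
30.7167
```

View pics/c5.png

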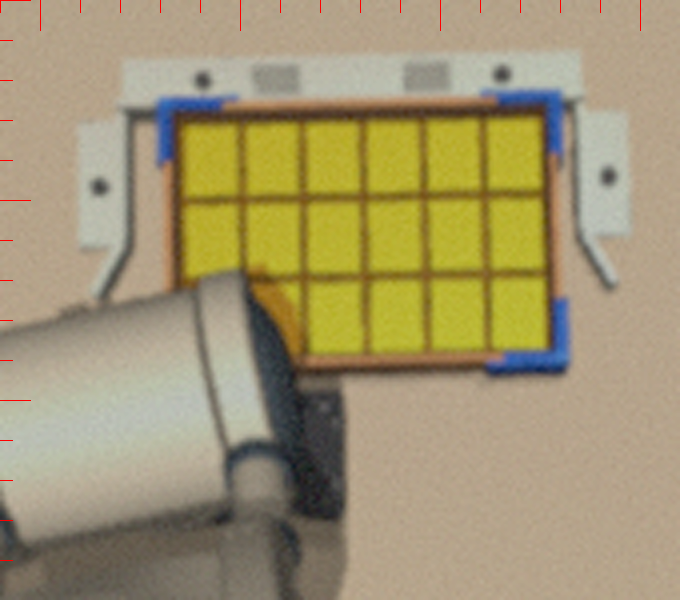

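The tray is home: both guards stopped at the same depth with force rising to about 25 N, and the front guards FL(158,99) and FR(560,91) lie along the bar. Now I'll plan the pan grasp and the pour with IK.

```bash
cat >> h.py <<'E'
from scipy.spatial.transform import Rotation as Ro
PO=np.array([.574,-.349,.060]); PY=7.4; GX=-.103      # pan on the scale, grip point along the handle
def tool(o,yaw,pitch,al,anchor=(0,0,0)):
    """tool pose when the pan point `anchor` is at o, pan yaw/pitch (deg, nose-down +), tool lean al in the pan"""
    P=Ro.from_euler("ZY",[yaw,pitch],degrees=True).as_matrix(); a=np.radians(al)
    z=np.array([np.sin(a),0,-np.cos(a)]); y=np.array([0,1.,0]); T=np.c_[np.cross(y,z),y,z]
    return np.array(o)+P@(np.array([GX,0,.024])+arm.grip_depth*z-np.array(anchor)), P@T
LIP=(.08,0,0)
E
python3 - <<'E'
from h import *
np.set_printoptions(precision=1,suppress=True,linewidth=150)
print(readout.current_t(),readout.current_joint_positions())
lip=S(-.115,-.005,.08); print(lip)
for al in (0,15,25,35):
  for yaw in (2.45,20,-15):
    q=[planner.solve_ik(*tool(PO+[0,0,h],PY,0,al)) for h in (0,.12)]
    r=[planner.solve_ik(*tool(lip+[0,0,dz],yaw,ph,al,LIP)) for ph,dz in ((0,.05),(30,0),(50,0),(62,0))]
    print(al,yaw,"grasp",[None if x is None else np.array(x).round(0).tolist() for x in q],"pour",[None if x is None else np.array(x).round(0).tolist() for x in r])
print(readout.current_t())
E
```

```text
30.7167 [ 14.   36.3 100.   -0.   43.6 -78.4]
[0.6 0.1 0.1]
0 2.45 grasp [[-43.0, 36.0, 90.0, -0.0, 54.0, -141.0], [-43.0, 27.0, 84.0, -0.0, 69.0, -141.0]] pour [[4.0, 21.0, 106.0, -0.0, 53.0, -88.0], [4.0, 36.0, 78.0, 1.0, 97.0, -89.0], [3.0, 48.0, 56.0, 1.0, 126.0, -89.0], [3.0, 57.0, 42.0, 1.0, 144.0, -89.0]]
0 20 grasp [[-43.0, 36.0, 90.0, -0.0, 54.0, -141.0], [-43.0, 27.0, 84.0, -0.0, 69.0, -141.0]] pour [[-3.0, 21.0, 106.0, -0.0, 53.0, -113.0], [4.0, 36.0, 78.0, -8.0, 96.0, -105.0], [7.0, 48.0, 56.0, -12.0, 125.0, -106.0], [8.0, 57.0, 42.0, -17.0, 141.0, -109.0]]
0 -15 grasp [[-43.0, 36.0, 90.0, -0.0, 54.0, -141.0], [-43.0, 27.0, 84.0, -0.0, 69.0, -141.0]] pour [[11.0, 22.0, 103.0, -0.0, 54.0, -64.0], [3.0, 35.0, 78.0, 9.0, 95.0, -73.0], [-0.0, 47.0, 58.0, 14.0, 124.0, -73.0], [-1.0, 56.0, 45.0, 19.0, 140.0, -69.0]]
15 2.45 grasp [[-50.0, 34.0, 99.0, 20.0, 41.0, -162.0], [-50.0, 24.0, 92.0, 15.0, 57.0, -155.0]] pour [[4.0, 17.0, 117.0, -1.0, 31.0, -87.0], [4.0, 28.0, 88.0, 0.0, 80.0, -89.0], [3.0, 40.0, 64.0, 1.0, 111.0, -89.0], [3.0, 49.0, 49.0, 1.0, 129.0, -89.0]]
15 20 grasp
[... 1329 characters left out ...]
, 151.0], [-61.0, 24.0, 103.0, 45.0, 49.0, 172.0]] pour [[5.0, 18.0, 134.0, 191.0, 8.0, 81.0], [4.0, 18.0, 102.0, -0.0, 54.0, -88.0], [4.0, 29.0, 78.0, 0.0, 88.0, -89.0], [3.0, 37.0, 63.0, 0.0, 107.0, -89.0]]
35 20 grasp [[-61.0, 36.0, 109.0, 61.0, 38.0, 151.0], [-61.0, 24.0, 103.0, 45.0, 49.0, 172.0]] pour [[-18.0, 19.0, 133.0, 91.0, 21.0, 146.0], [-3.0, 19.0, 102.0, 2.0, 55.0, -114.0], [3.0, 29.0, 78.0, -4.0, 88.0, -106.0], [6.0, 37.0, 63.0, -7.0, 106.0, -105.0]]
35 -15 grasp [[-61.0, 36.0, 109.0, 61.0, 38.0, 151.0], [-61.0, 24.0, 103.0, 45.0, 49.0, 172.0]] pour [None, [10.0, 20.0, 100.0, -3.0, 56.0, -63.0], [4.0, 29.0, 78.0, 5.0, 88.0, -72.0], [1.0, 37.0, 64.0, 8.0, 106.0, -73.0]]
30.7167
```

The vertical grasp (lean 0) is reachable throughout. I'll grasp, lift slightly and check.

Run:
```python
from h import *
p=np.array(readout.current_ee_pos()); arm.move_l(p+[0,0,.15],feed=.4)
arm.move_to(*tool(PO+[0,0,.07],PY,0,0)); arm.grip(.05)
arm.move_l(tool(PO,PY,0,0)[0],feed=.15)
arm.grip(0); print("width",readout.current_width(),readout.current_grasp_force(),readout.current_t())
arm.move_l(*tool(PO+[0,0,.05],PY,-4,0),feed=.08)
print(np.round(readout.current_force(),1),np.round(readout.current_torque(),2),readout.current_t())
a,b=viewer.snapshot("scene"),viewer.snapshot("top")
c=np.vstack([cv2.resize(a[210:360,130:330],(600,450),interpolation=cv2.INTER_CUBIC)]); d=cv2.resize(b[135:285,390:540],(200*2,450)[:1]+(450,),interpolation=cv2.INTER_CUBIC)
cv2.imwrite("pics/g1.png",cv2.resize(cv2.convertScaleAbs(np.hstack([c,d])[:,:,::-1],alpha=1.6),(800,360)))
```

```text
width 0.015994485739449366 29.99423772096634 35.3417
[-0.2  0.3 -2.6] [0.01 0.22 0.  ] 36.025
```

View pics/g1.png

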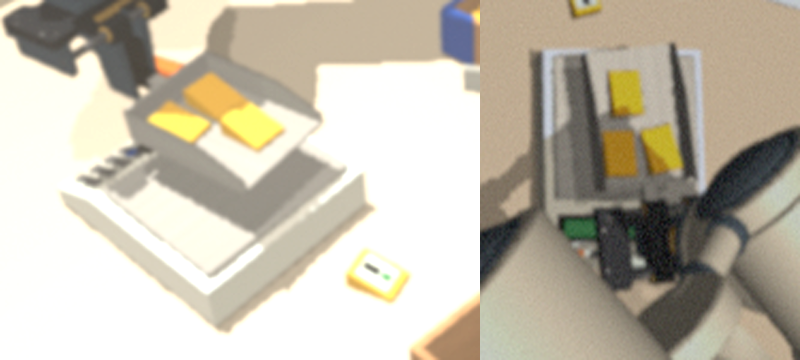

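The pan is held level with all three wedges inside (left half: pan clear of the platter). Next I'll carry it over and tip it.

Run:
```python
from h import *
Y=2.45
lip=lambda z:S(-.115,-.005,z)
arm.move_l(*tool(PO+[0,0,.11],PY,-4,0),feed=.15)
arm.move_l(*tool(lip(.16),Y,-4,0,LIP),feed=.22)
print(readout.current_t())
for ph,z,f in ((15,.12,.15),(30,.09,.12),(40,.08,.1),(48,.08,.08),(55,.08,.08)):
    arm.move_l(*tool(lip(z),Y,ph,0,LIP),feed=f)
arm.sleep(.5); print(readout.current_t())
a=viewer.snapshot("scene")
cv2.imwrite("pics/p1.png",cv2.resize(cv2.convertScaleAbs(a[120:280,240:460,::-1],alpha=1.3),(770,560),interpolation=cv2.INTER_CUBIC))
```

```text
38.8917
41.725
```

View pics/p1.png

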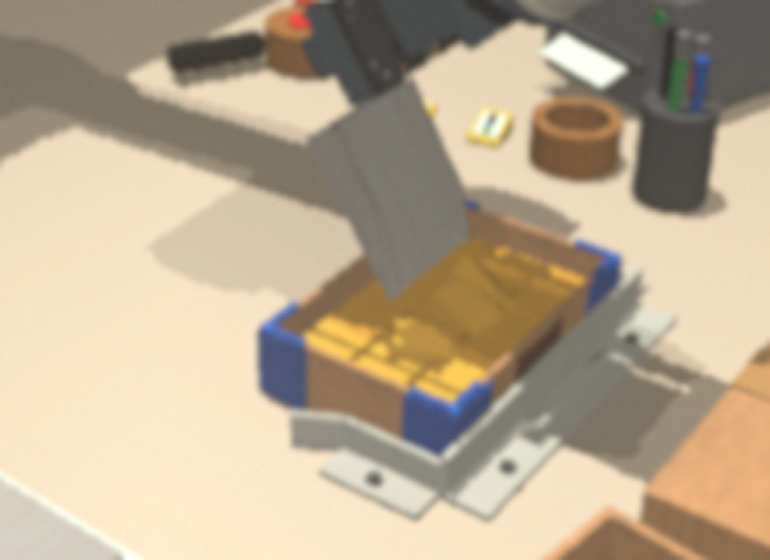

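The pan is tipped over the tray and wedges are lying on the load. I'll tip a little further, level the pan, carry it back above the scale and look.

Run:
```python
from h import *
Y=2.45
lip=lambda z:S(-.115,-.005,z)
arm.move_l(*tool(lip(.085),Y,64,0,LIP),feed=.1); arm.sleep(.4)
arm.move_l(*tool(lip(.14),Y,50,0,LIP),feed=.15)
arm.move_l(*tool(lip(.17),Y,20,0,LIP),feed=.2)
arm.move_l(*tool(lip(.18),Y,-2,0,LIP),feed=.2)
arm.move_l(*tool(PO+[0,0,.07],PY,0,0),feed=.22)
print(np.round(readout.current_force(),1),readout.current_width(),readout.current_t())
a,b=viewer.snapshot("scene"),viewer.snapshot("top")
A=cv2.resize(a[120:360,130:450],(800,600))[:,:,::-1]
A=cv2.resize(a[220:340,140:300],(400,300),interpolation=cv2.INTER_CUBIC)
B=cv2.resize(a[150:270,260:420],(400,300),interpolation=cv2.INTER_CUBIC)
C=cv2.resize(b[100:205,210:350],(400,300),interpolation=cv2.INTER_CUBIC)
D=cv2.resize(b[140:245,400:540],(400,300),interpolation=cv2.INTER_CUBIC)
cv2.imwrite("pics/f1.png",cv2.convertScaleAbs(np.vstack([np.hstack([A,B]),np.hstack([C,D])])[:,:,::-1],alpha=1.4))
```

```text
[ 0.2 -0.6 -1.6] 0.016044421761677998 46.8083
```

View pics/f1.png

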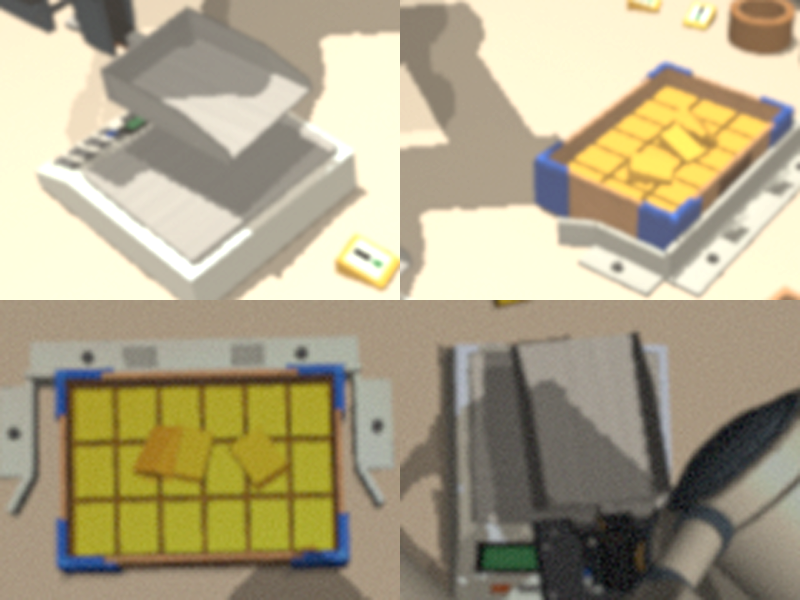

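The pan is empty. In the bottom-left crop the wedges lie mid-tray (two overlapping, one alone), and the tray sits home with its front guards along the bar. Now I'll set the pan down, guided by force, and retreat.

Run:
```python
from h import *
arm.move_l(*tool(PO+[0,0,.012],PY,0,0),feed=.12)
arm.sleep(.2); f0=readout.current_force()[2]; h=.012
while h>-.003:
    h-=.0015; arm.move_l(tool(PO+[0,0,h],PY,0,0)[0],feed=.03)
    f=readout.current_force()[2]
    if f-f0>1.5: break
print("set at",h,f0,f,readout.current_t())
arm.grip(.05); t,R=tool(PO,PY,0,0)
arm.move_l(t+[0,0,.10],feed=.15)
arm.move_to(np.array([.36,-.22,.25]),R)   # clear of the view
arm.sleep(.5); b=viewer.snapshot("top"); a=viewer.snapshot("scene")
cv2.imwrite("pics/e_top.png",b[:,:,::-1]); cv2.imwrite("pics/e_scene.png",a[:,:,::-1])
# numeric check: image change against the start at the pan and the bystanders; blue corner extents
o=cv2.imread("pics/top0.png")[:,:,::-1]
for n,(u,v) in dict(tape=(141,191),f1=(147,229),f2=(150,263),f3=(437,133),cup=(138,145),cutter=(419,295),handle=(466,235),panL=(436,190),panR=(477,185)).items():
    q=b[v-16:v+17,u-16:u+17]; t_=o[v-10:v+11,u-10:u+11]
    m=cv2.matchTemplate(q,t_,cv2.TM_CCOEFF_NORMED); _,s,_,l=cv2.minMaxLoc(m); print(n,round(s,2),"shift px",l[0]-6,l[1]-6)
r=b.astype(int); m=(r[:,:,2]-r[:,:,0]>40)&(r[:,:,2]>60); m[:, :200]=0; m[:,360:]=0; m[:90]=0; m[210:]=0
p=np.argwhere(m)[:,::-1].astype(np.float32); box=cv2.boxPoints(cv2.minAreaRect(p)); print(traypose(box[[0,1,2,3]])[0],traypose(box)[1])
print(readout.current_t())
```

```text
set at 2.168404344971009e-18 -1.0776648837080371 1.801462874436851 49.7417
tape 0.99 shift px 0 0
f1 0.99 shift px 0 0
f2 0.93 shift px 0 0
f3 0.99 shift px 0 0
cup 0.95 shift px 0 0
cutter 0.42 shift px -4 -1
handle 0.73 shift px -1 -1
panL 0.84 shift px 0 4
panR 0.91 shift px 0 2
[[-0.0023  0.1207]
 [-0.0028 -0.1369]
 [-0.1805 -0.1348]
 [-0.179   0.119 ]] [-0.0912 -0.008 ]
52.6583
```

The pan touched down exactly at its nominal height, and the tray corners are 2–3 mm from the bar. The cutter match is low, probably because the arm is over it. I'll move the arm aside and recheck before handing in.

Run:
```python
from h import *
arm.move_joints([59.96,28.281,77.091,0,74.628,-5.472]); arm.sleep(.5)
b=viewer.snapshot("top"); o=cv2.imread("pics/top0.png")[:,:,::-1]
for n,(u,v) in dict(f1=(147,229),f2=(150,263),cutter=(419,295),handle=(466,235),panL=(436,190),panR=(477,185)).items():
    m=cv2.matchTemplate(b[v-16:v+17,u-16:u+17],o[v-10:v+11,u-10:u+11],cv2.TM_CCOEFF_NORMED); _,s,_,l=cv2.minMaxLoc(m); print(n,round(s,2),l[0]-6,l[1]-6)
print(np.round(readout.current_force(),1),readout.current_t())
```

```text
f1 0.99 0 0
f2 0.99 0 0
cutter 0.99 0 0
handle 0.98 0 0
panL 0.84 0 4
panR 0.9 0 2
[0.5 0.1 0.4] 56.0083
```

```bash
python3 -c "
from rig import arm, viewer, readout, planner
print(arm.sign_off())"
```

```text
the job is handed in; nothing more can be done
None
```

I handed the job in at about 56 s, with no verdict returned: the tray is home (front corners measured 2–3 mm from the bar), the three wedges are in it, the empty pan is back on the platter, and the bystanders show no movement in the pictures.

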